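# Clamp the jar and twist its lid off

### The arm

A 6-joint arm with a two-finger parallel gripper is mounted at the origin on the work surface. World frame = base frame: x ahead of the robot, y to its left, z up, the work surface at z = 0. Lengths are in m, angles in rad, forces in N, time in s.
With the tool pointing down it reaches from about 0.25 to 0.725 m from the base axis. Payload 4 kg.
Tool frame: the origin (TCP) lies between the finger pads; the fingertips stand robot.tips_ahead ahead of it and the grasp point (between the pads) lies 11 mm behind it (robot.tips_ahead is the distance from the TCP to the fingertips, in m); z points along the fingers, y is the direction in which the jaws open and shut (so a half turn about z gives the same grasp; the last joint's range is limited). The gripper opens to 85 mm and grips with 20 to 120 N. Pads are 22 mm wide; open, the fingers measure 114 mm over their backs; the gripper's body (76 mm by 85 mm) begins 54 mm behind the grasp point. The pads swing forward as they close: fully open they stand 13 mm farther back than shut.
Start: joints at [-1.335, 0.241, 0.005, 1.335, 0, 1.571], TCP at [0.117, -0.486, 0.239] pointing down, gripper open.
Joint ranges: [-2.72, 2.72], [-1.05, 1.87], [-1.09, 1.28], [-1.99, 2.15], [-1.42, 1.44], [-3.14, 3.14]. Speed limits (rad/s): [2.79, 2.79, 3.14, 3.14, 3.14, 3.14].

### API

Orientations are given as a unit quaternion [x, y, z, w].
In Python, from cell import robot gives the robot as it stands.
- The arm moves only by the tool move_arm, never from a script. Its arguments are lists of equal length, an entry for each row: "grip": the closure, from -1 (fully open) to 1 (shut); "xyz": the shift along the world's x, y, z in mm, a list of three; "angular": the turn, a rotation vector about the world's x, y, z in rad, a list of three. A call has 1 to 12 rows; each row is the pose to reach, as a shift and turn from the pose commanded when the call began; what a row does not reach only later rows make up. A row lasts 1/8 s, in which the tool goes at most 62.5 mm and 10.7 degrees, less where a joint would pass 70% of its speed; a pose out of reach is approached as far as the arm can. A call with a gripper value outside its range is refused whole. The fingers move at their own pace and stop on an object; "newtons" is the grip in N (left out, the last holds). Time passes only in rows, so rows that repeat a pose let the fingers close. It gives the time, the measured TCP pose, the force and the opening at its end, in the units of the state.
- robot.get_obs(): the state, without advancing time (a new reading comes with each control period).
- robot.snapshot(name): name is "side" or "top"; returns a dict with "image" (480x640x3 uint8, red, green, blue), "vfov" (degrees; the focal length in pixels is half the picture's height over the tangent of half this angle, whatever the lens; pixels are square), "cx", "cy" (the principal point, pixels), "pose" (4x4, takes a point from camera to world coordinates). Camera axes: x right, y up, looking along -z (the intrinsics and any distortion apply to the point x, -y, -z); pixel columns grow to the right and rows downward; lengths in m; the calibration is good to about 2 mm. A picture is of the moment at which its call begins. There is no depth.
- robot.hand_in(): hands the job in, once; it reports no verdict.
The state is a dict: "time": time; "joints": joint angles; "qd": joint speeds; "joint_torque": joint torques, N m; "ee_pos": TCP position; "ee_rot": TCP orientation; "force": force on the tool from outside, world axes, zero at the start; "torque": the same for the moment, N m; "gripper_width": finger opening in m.
Only numpy, scipy, OpenCV 4.12 (cv2) and the standard library are available. Lean on these libraries where they do the work, as an engineer would, in place of code of your own. Each camera call takes 0.05 s, during which the arm holds its last target.

### The job

Open the square jar of hazelnuts on the clamping board: push the sliding jaw along until the jar is held fast between the two jaws, then twist its lid anticlockwise, about a quarter turn, stop when the lugs come free, and lift the lid straight off. The job finishes with the program still holding the lid: level, over the jar and two or three centimetres clear of its mouth, with the jar still clamped upright. Leave everything else where it is.

Things in the scene. Friction and masses are not known exactly. Their poses are not given: they have to be found in the camera images.
- board: clamping board, white plastic, 200 mm (its x) by 380 mm (its y), fixed to the table; origin under its centre on the table, top face 22 mm higher. Its +y runs along the slide, from sliding jaw to fixed jaw
- fixed_face (a point): middle of the rubber face (looks to the board's -y) of the fixed jaw, an aluminium block 92 mm wide (board x), 46 mm tall above the board's top face; this point is 25 mm above that face. Axes as the board's
- jaw (a joint): sliding jaw, 92 mm wide (board x), 46 mm tall above the board: 0 m fully open; grows, up to 0.09, as it moves to the fixed jaw (board +y). The jaw faces are 140 mm minus this value apart: the 66 mm jar is nipped at about 0.074. Stiff: 15 N moves it, it stays where left (no lock or spring); a push of 18 to 25 N in all with the jar between the jaws clamps it
- jaw_grip (a point): middle of the black upright grip fin on the sliding jaw's carriage, 85 mm behind its face: 50 mm wide (board x), 12 mm thick (board y, the slide direction), its top 16 mm above this point; the carriage plate's top lies 34 mm below it; 58 mm free between fin and jaw. Axes as the board's
- jar_center (a point): middle of the square glass jar (0.3 to 0.6 kg), loose on the board between the jaws, 50 mm above its underside. Body 66 x 66 mm (jar x, y), 60 mm tall, shoulder up to 70 mm, round neck 41 mm across, rim at 96 mm, closed lid's top at 99 mm. Starts off-centre, up to 12 degrees askew; squares up as the jaw pushes it home; unclamped, it turns along with its lid
- lid_center (a point): centre of the lid, half-way up: steel, 58 mm across, 19 mm tall (16 mm skirt, hollow below), 50 g, held by three lugs under the jar's three thread flights. Closed, its x axis agrees with the jar's. It lifts off only when turned anticlockwise (from above) by 60 to 105 degrees: before that it is held fast, beyond it the lugs catch under the next flights
- lid_edge (a point): point on the lid's outer edge, half-way up, 29 mm from its centre along its x axis. Turning the lid takes about 0.6 N m all the way; it cannot turn clockwise and need not rise as it turns
- colander: bystander: pale plastic colander, 216 mm across, 85 mm tall; origin at its underside
- potato: bystander: potato, about 78 x 56 x 45 mm, on the plain cutting board; origin at its underside
- small_potato: bystander: small potato, about 58 x 44 x 35 mm, on the clamping board behind the fixed jaw; origin at its underside
- knife: bystander: paring knife, 180 mm long; origin at its underside
- peeler: bystander: peeler, 135 mm long, lying on the clamping board beside the jaws, on its side away from the robot; origin at its underside
- mug: bystander: steel mug, 80 mm across, 82 mm tall; origin at its underside
- round_jar: bystander: another jar, round, 72 mm across and 116 mm tall with a 65 mm lid; not the one to open; origin at its underside

How it is judged:
On the way, in this order (a step that is already met when the one before it is completed fails the run):
1. the jar is clamped upright between the two jaws, the lid still on (contact force between jaw and jar above 1 N and value of joint jaw above 0.0725 m and y of jar_center in the frame of board between 0.0485 and 0.0555 m and x of jar_center in the frame of board between -0.035 and 0.035 m and angle between jar_center's own z axis and vertical below 0.08 rad and z of jar_center in the frame of board below 0.078 m and z of lid_center in the frame of jar_center below 0.043 m and x of lid_edge in the frame of jar_center above 0.024 m), for 0.2 s.
2. with the jar clamped, the lid is turned anticlockwise until its lugs come free (value of joint jaw above 0.0725 m and y of jar_center in the frame of board between 0.0485 and 0.0555 m and x of jar_center in the frame of board between -0.035 and 0.035 m and angle between jar_center's own z axis and vertical below 0.08 rad and z of jar_center in the frame of board below 0.078 m and x of lid_edge in the frame of jar_center below 0.0155 m and y of lid_edge in the frame of jar_center above 0.018 m and z of lid_center in the frame of jar_center below 0.048 m).
At the end, for the whole second after the job is handed in: The gripper holds the lid still, level within 11 degrees, its lower edge 5 to 60 mm above the jar's rim, within 20 mm of the jar's axis and not touching it; the jar is upright on the board, at the fixed jaw (within 3.5 mm), with the sliding jaw left within 1.5 mm of its clamping place (value of joint jaw above 0.0725 m and y of jar_center in the frame of board between 0.0485 and 0.0555 m and x of jar_center in the frame of board between -0.035 and 0.035 m and angle between jar_center's own z axis and vertical below 0.08 rad and z of jar_center in the frame of board below 0.078 m and z of lid_center in the frame of jar_center between 0.0605 and 0.1155 m and horizontal distance between lid_center and jar_center below 0.02 m and angle between lid_center's own z axis and vertical below 0.2 rad and contact force between the fingers and lid above 1 N and contact force between lid and jar below 0.1 N and linear speed of lid below 0.03 m/s); the arm keeps its last pose, push and grip.
It fails at once if the seated lid is turned on past about 130 degrees instead of stopping when it is free (x of lid_edge in the frame of jar_center below -0.0187 m and z of lid_center in the frame of jar_center below 0.046 m).
It fails at once if the jar is pulled up off the board or tipped (z of jar_center in the frame of board above 0.087 m or angle between jar_center's own z axis and vertical above 0.25 rad).
It fails at once if a bystander is moved by more than 3 cm (distance of any of colander, potato, small_potato, knife, peeler, mug, round_jar from where it was at the start of the episode above 0.03 m).
It also fails if it takes over 46 s, if anything falls off the work surface, if the arm or the gripper's body presses on something with over 40 N, if the wrist force passes 120 N, or if a joint passes its speed limit or range.

## Working session

There is one attempt and no reset: what is moved stays moved. The work goes in short steps, Python scripts to look and compute and a tool call to move; the robot and the scene stay as the last step left them, time stands still between calls to the robot, and variables do not carry over. Pictures are saved under pics/ and viewed, and the job is handed in when it is done.

Besides the shell and the picture viewer there is one more tool, called after "Call:" by a JSON object that holds its "api" and its "payload". move_arm: Moves the arm, as the interface text tells. Its arguments: {"type":"object","properties":{"grip":{"type":"array","items":{"type":"number"}},"xyz":{"type":"array","items":{"type":"array","items":{"type":"number"}}},"angular":{"type":"array","items":{"type":"array","items":{"type":"number"}}},"newtons":{"type":"number"}},"required":["grip","xyz","angular"]}

```bash
mkdir -p pics; ls; cat > h.py <<'E'
import numpy as np, cv2
from cell import robot
def snap(n,f):
    s=robot.snapshot(n); cv2.imwrite('pics/'+f,cv2.cvtColor(s['image'],cv2.COLOR_RGB2BGR))
    np.savez('pics/'+f+'.npz',image=s['image'],vfov=s['vfov'],cx=s['cx'],cy=s['cy'],pose=s['pose']); return s
E
python3 - <<'E'
from h import *
print(robot.tips_ahead, robot.get_obs())
for n in ('side','top'):
    s=snap(n,n+'1.png'); print({k:v for k,v in s.items() if k!='image'})
E
```

```text
pics
0.008 {'time': 0.0, 'joints': array([-1.33501370e+00,  2.41403943e-01,  3.69373943e-03,  1.33517415e+00,
        7.92686863e-06,  1.57076999e+00]), 'qd': array([-0.00099414,  0.00051145,  0.00123371, -0.00103409,  0.00128766,
       -0.0016011 ]), 'joint_torque': array([ 1.12394653e-03, -3.72318399e+01,  2.52407330e+01,  1.71329803e-02,
        1.20220243e-04,  2.35750875e-06]), 'ee_pos': array([ 0.11665944, -0.48556242,  0.2384058 ]), 'ee_rot': array([ 9.93056774e-01,  1.17631430e-01, -1.18845400e-04, -1.03723259e-03]), 'force': array([-0.18222917,  0.1604781 ,  0.66263546]), 'torque': array([-0.01385061,  0.00749135, -0.04883269]), 'gripper_width': 0.08591647443177042}
{'vfov': 48.75967434343649, 'cx': 312.89489176025, 'cy': 232.29731189114284, 'pose': array([[-0.96112422,  0.16329137, -0.22265706,  0.30483834],
       [-0.27605575, -0.55137674,  0.78725912,  1.07056101],
       [ 0.00578469,  0.81811957,  0.57501906,  0.88662833],
       [ 0.        ,  0.        ,  0.        ,  1.        ]])}
{'vfov': 42.54936943891592, 'cx': 313.6611850598783, 'cy': 237.02233094631066, 'pose': array([[ 6.85842442e-03,  9.82031499e-01, -1.88592411e-01,
         3.28264901e-01],
       [-9.99976481e-01,  6.73381754e-03, -1.30144254e-03,
        -9.81269549e-03],
       [-8.11068295e-06,  1.88596901e-01,  9.82054585e-01,
         1.48095380e+00],
       [ 0.00000000e+00,  0.00000000e+00,  0.00000000e+00,
         1.00000000e+00]])}
```

View pics/side1.png

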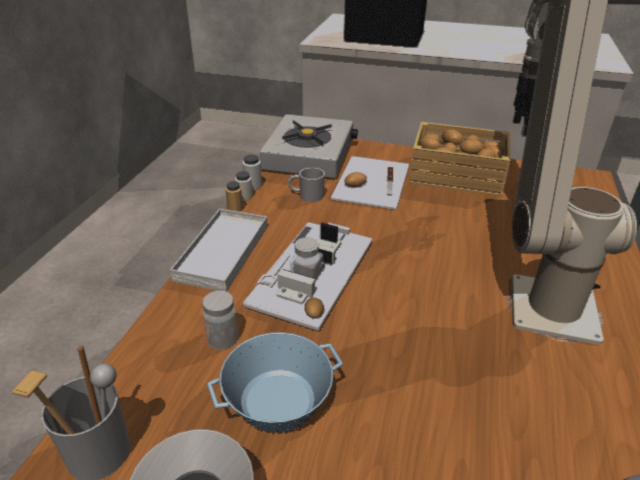

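View pics/top1.png

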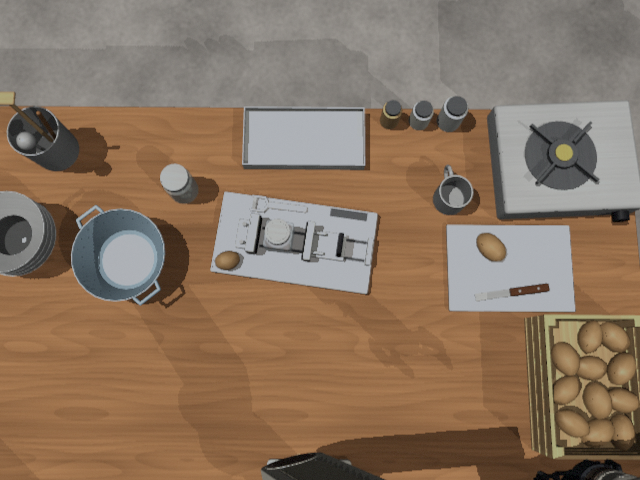

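The two views show the board at about (295,242) in the top image. The fixed jaw is on the left (world +y), and the sliding jaw with its black fin is at about (352,247). I'll zoom in.

```bash
python3 - <<'E'
import cv2
a=cv2.imread('pics/top1.png')[180:305,200:390]; cv2.imwrite('pics/top1z.png',cv2.resize(a,None,fx=4.2,fy=4.2,interpolation=cv2.INTER_CUBIC)[:600,:800])
a=cv2.imread('pics/side1.png')[210:330,235:385]; cv2.imwrite('pics/side1z.png',cv2.resize(a,None,fx=5,fy=5,interpolation=cv2.INTER_CUBIC))
E
```

```text
(no output)
```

View pics/top1z.png

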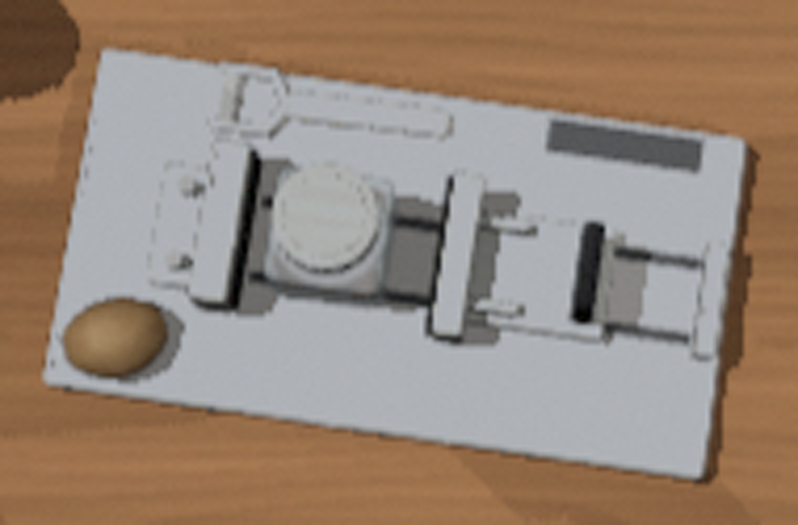

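View pics/side1z.png

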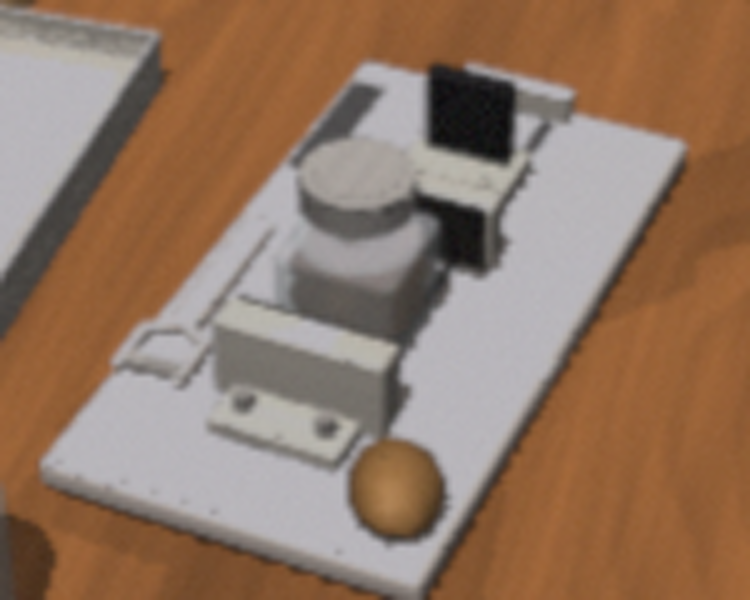

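```bash
cat >> h.py <<'E'
def load(f):
    d=np.load('pics/'+f+'.npz'); return {k:d[k] for k in d.files}
def ray(s,u,v):
    f=240/np.tan(np.radians(float(s['vfov']))/2); uv=np.atleast_2d(np.c_[u,v]).astype(float)
    d=np.c_[(uv[:,0]-s['cx'])/f,-(uv[:,1]-s['cy'])/f,-np.ones(len(uv))]@s['pose'][:3,:3].T
    return s['pose'][:3,3],d
def onz(s,u,v,z):
    c,d=ray(s,u,v); return c+d*((z-c[2])/d[:,2])[:,None]
def proj(s,P):
    f=240/np.tan(np.radians(float(s['vfov']))/2); p=(np.atleast_2d(P)-s['pose'][:3,3])@s['pose'][:3,:3]
    return np.c_[s['cx']+f*p[:,0]/-p[:,2], s['cy']-f*p[:,1]/-p[:,2]]
def tri(s1,p1,s2,p2):
    c1,d1=ray(s1,*p1);c2,d2=ray(s2,*p2);A=np.c_[d1[0],-d2[0]];t=np.linalg.lstsq(A,c2-c1,rcond=None)[0]
    a=c1+d1[0]*t[0];b=c2+d2[0]*t[1];return (a+b)/2,np.linalg.norm(a-b)
E
python3 - <<'E'
from h import *
for n,win in (('top',(195,180,390,305)),('side',(235,215,385,330))):
    s=load(n+'1.png'); hsv=cv2.cvtColor(s['image'],cv2.COLOR_RGB2HSV)
    x0,y0,x1,y1=win; m=np.zeros((480,640),np.uint8); 
    m[y0:y1,x0:x1]=((hsv[...,1]<70)&(hsv[...,2]>100))[y0:y1,x0:x1]*255
    m=cv2.morphologyEx(m,cv2.MORPH_OPEN,np.ones((2,2)))
    nn,l,st,c=cv2.connectedComponentsWithStats(m); i=1+st[1:,4].argmax(); print(n,st[i])
    cs,_=cv2.findContours((l==i).astype(np.uint8),0,cv2.CHAIN_APPROX_NONE); h=cv2.convexHull(max(cs,key=len))[:,0]
    P=onz(s,h[:,0],h[:,1],0.022)[:,:2]
    r=cv2.minAreaRect((P*1000).astype(np.float32)); print(r); print(cv2.boxPoints(r))
    # dark fin pixels
    d=np.zeros((480,640),np.uint8); d[y0:y1,x0:x1]=(s['image'].max(2)<55)[y0:y1,x0:x1]*255
    nn,l,st,c=cv2.connectedComponentsWithStats(d)
    for k in range(1,nn):
        if st[k,4]>25: print('dark',st[k],c[k], cv2.minAreaRect(np.argwhere(l==k)[:,::-1].astype(np.float32)))
E
```

```text
top [  211   192   168   103 11402]
((595.59326171875, 35.79779052734375), (380.1670227050781, 202.7244873046875), 82.04610443115234)
[[ 468.9031  -138.43095]
 [ 669.6773  -166.4832 ]
 [ 722.28345  210.02654]
 [ 521.5092   238.07878]]
dark [249 216  13  38 101] [257.35643564 236.55445545] ((257.64678955078125, 235.1559600830078), (6.694460391998291, 38.01497268676758), 16.990825653076172)
dark [294 228  13   9  31] [300.96774194 232.70967742] ((299.98651123046875, 231.08108520507812), (11.507928848266602, 8.055550575256348), 9.462322235107422)
dark [337 234   7  23  95] [339.70526316 244.87368421] ((339.63848876953125, 244.892333984375), (4.2171807289123535, 22.450286865234375), 7.125016689300537)
dark [291 245  13   8  28] [298.35714286 250.03571429] ((298.16864013671875, 250.3047332763672), (6.076923847198486, 13.000000953674316), 67.38013458251953)
side [ 244  223  129  108 6346]
((594.123779296875, 37.29466247558594), (410.85357666015625, 205.64080810546875), 81.78689575195312)
[[ 463.01163 -151.33673]
 [ 666.54333 -180.71362]
 [ 725.23596  225.92606]
 [ 521.7042   255.30295]]
dark [321 223  17  19 251] [328.62151394 232.2310757 ] ((328.53961181640625, 232.10397338867188), (16.61712074279785, 17.01513671875), 5.710593223571777)
dark [318 249  14  15 119] [325.99159664 256.13445378] ((324.29229736328125, 256.26153564453125), (15.962454795837402, 11.226341247558594), 15.255120277404785)
```

```bash
python3 - <<'E'
from h import *
t=load('top1.png'); s=load('side1.png')
psi=np.arctan2(-52.6,376.5); R=np.array([[np.cos(psi),-np.sin(psi)],[np.sin(psi),np.cos(psi)]]); C=np.array([.5956,.0358])
tob=lambda P:(np.atleast_2d(P)[:,:2]-C)@R
for z in (.06,.07,.08,.09,.1,.11):
    a=onz(t,339.7,244.9,z)[0]; b=onz(s,[321,338],[223.3,226.6],z).mean(0); print(z,tob(a)*1000,tob(b)*1000)
# lid: bright near-gray disc in top crop
for n,(x0,y0,x1,y1) in (('top',(258,212,296,250)),('side',(290,232,322,265))):
    im={'top':t,'side':s}[n]['image']; a=im[y0:y1,x0:x1].astype(int); 
    print(n); print((a[...,2]-a[...,0])[::3,::3]); print(a.mean(2).astype(int)[::2,::2])
E
```

```text
0.06 [[   1.80544714 -105.59868734]] [[  15.07444526 -143.35659851]]
0.07 [[-2.61254914e-02 -1.05433762e+02]] [[   9.67645561 -129.71160597]]
0.08 [[  -1.85769812 -105.26883631]] [[   4.27846595 -116.06661343]]
0.09 [[  -3.68927075 -105.10391079]] [[  -1.1195237  -102.42162089]]
0.1 [[  -5.52084337 -104.93898527]] [[ -6.51751336 -88.77662836]]
0.11 [[  -7.352416   -104.77405975]] [[-11.91550301 -75.13163582]]
top
[[ 7  6  0  8  9  8  8  9  8  9  8  9  8]
 [ 7  9  8  9  8  8  8  8  9  9  9  9  8]
 [-2  1 -1 -4  8  9  6  5 10  8  9  9  8]
 [ 2  0 -4  7  2  1  0 -1  0  5  8  8  8]
 [-2 -2 -4  1  0 -1  1  1  1  0  5 10  8]
 [-1 -4  1  2  0  0 -2 -1 -1  0 -1  1 -1]
 [-6 -5 -1  0  0  1  2  2  2  3  0  5  2]
 [-4 -4  3  1  0  1  0  0 -1  0 -1  7  3]
 [-1 -5  8  1 -1  0  0  1  1  1  0  9 -2]
 [ 0 -4  7  3  2  1 -1 -1 -1 -1  3  4 -2]
 [ 0 -3  6  3  3  2  2  2  1  1  7  5 -5]
 [-3  1  7  0  4  5  4  4  6  3 -3  3 -2]
 [-3 -3  0  4 -4  6  0 -1  2 -2 -3  5 -2]]
[[145 145 153 108 175 178 176 178 178 178 179 177 177 178 178 178 178 178
  177]
 [159 163 178 177 177 178 178 178 177 177 178 177 179 1
[... 2487 characters left out ...]
 159 165 164 161 158 150 169]
 [184 185 142 157 155 160 163 162 159 163 161 160 152 159 142 175]
 [183 182 144 112 154 155 160 157 159 159 157 155 157 132  83 147]
 [183 184 151  76  96 132 149 156 157 156 152 134  89  73  41  28]
 [184 185 157  85  81  87  90  96  90  95  98  66  73  69  82  62]
 [180 183 175 140  88  87  90  90  90  91  84  81  76 113 144 121]
 [173 181 166 166 148 115 100  93  91  92  95 106 144 161 156 119]
 [184 172 169 162 161 161 151 131 138 148 155 160 162 162 153  96]
 [175 177 143 154 160 162 161 160 159 162 160 160 161 155 122  66]
 [161 151 121 132 148 158 162 162 161 159 161 158 152 134  80  72]
 [151 135  98 102 112 130 145 150 151 149 149 138 124  91  63  71]]
```

Measurements:
- **Board:** centre about (0.596, 0.036), yaw about −8°. The measured size is 380×203 mm, which matches.
- **Fin:** board y about −0.105, so the jaw is at about 0.035. Fin top z is about 0.088.

The plan is to push the fin from behind with the fingers closed and tool y along board x.

Call:
{"api": "move_arm", "payload": {"grip": [1,1,1,1,1,1,1,1,1,1,1,1], "xyz": [[38,31,0],[76,63,0],[114,94,0],[152,125,0],[190,157,0],[228,188,0],[266,219,0],[304,251,0],[342,282,0],[380,313,0],[418,345,0],[456,376,0]], "angular": [[0,0,0.1],[0,0,0.2],[0,0,0.3],[0,0,0.4],[0,0,0.5],[0,0,0.6],[0,0,0.7],[0,0,0.8],[0,0,0.9],[0,0,1.0],[0,0,1.1],[0,0,1.196]], "newtons": 30}}

```text
time: 1.6
ee_pos: [0.5737, -0.1089, 0.2387]
ee_rot: [0.753, 0.658, -0.0, -0.0]
force: [0.5, -0.5, 0.3]
gripper_width: 0.0
```

Call:
{"api": "move_arm", "payload": {"grip": [1,1,1], "xyz": [[0,0,-50],[0,0,-100],[0,0,-130]], "angular": [[0,0,0],[0,0,0],[0,0,0]]}}

```text
time: 1.98
ee_pos: [0.5708, -0.1095, 0.1057]
ee_rot: [0.754, 0.657, -0.002, -0.002]
force: [-0.7, -0.4, -0.3]
gripper_width: 0.0001
```

```bash
python3 - <<'E'
from h import *
t=snap('top','top2.png'); s=snap('side','side2.png'); print(robot.get_obs()['joints'])
a=cv2.imread('pics/top2.png')[180:305,230:390]; cv2.imwrite('pics/top2z.png',cv2.resize(a,None,fx=4.8,fy=4.8,interpolation=cv2.INTER_CUBIC)[:600])
a=cv2.imread('pics/side2.png')[190:310,255:405]; cv2.imwrite('pics/side2z.png',cv2.resize(a,None,fx=5,fy=5,interpolation=cv2.INTER_CUBIC))
E
```

```text
[-1.89765167e-01  4.91786239e-01  1.04018311e-02  1.09942601e+00
 -4.51432448e-06  1.51978111e+00]
```

View pics/top2z.png

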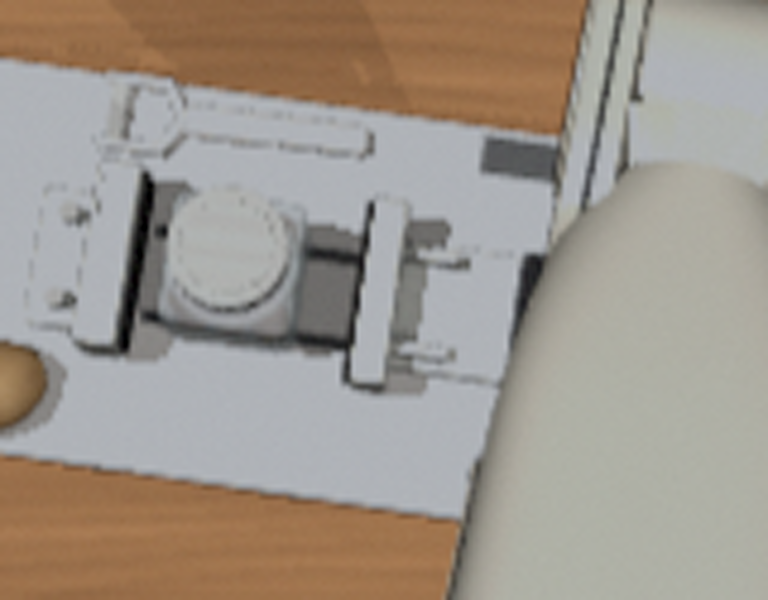

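View pics/side2z.png

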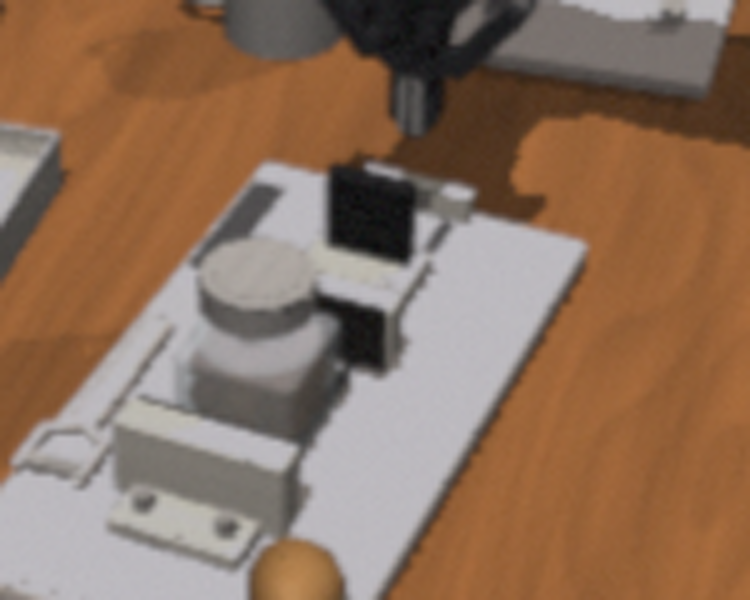

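```bash
python3 - <<'E'
from h import *
s=load('side2.png'); o=robot.get_obs(); p=o['ee_pos']; print(p)
for dz in (0,-.008): print(proj(s,p+[0,0,dz]), (proj(s,p+[0,0,dz])-[255,190])*5)
R=np.array([[.990,.138],[-.138,.990]]) # cols bx,by
C=np.array([.5956,.0358]); print('tcp in board',(p[:2]-C)@R)
for y in (-.111,-.099):
  for x in(-.025,.025):
    q=C+R@[x,y]; print((proj(s,[*q,.088])-[255,190])*5)
E
```

```text
[ 0.56918    -0.10932736  0.10452934]
[[337.62457244 212.44845021]] [[413.1228622  112.24225107]]
[[337.52869026 214.9152978 ]] [[412.64345128 124.57648901]]
tcp in board [-0.00612822 -0.14732205]
[[419.60876083 180.02553473]]
[[333.54007398 158.37494654]]
[[411.25760269 191.66383334]]
[[324.74144502 169.74159377]]
```

Call:
{"api": "move_arm", "payload": {"grip": [1,1,1], "xyz": [[0,0,-30],[0,0,-42],[0,0,-42]], "angular": [[0,0,0],[0,0,0],[0,0,0]]}}

```text
time: 2.45
ee_pos: [0.5725, -0.1102, 0.0674]
ee_rot: [0.755, 0.656, -0.0, -0.0]
force: [-0.2, -0.4, 0.1]
gripper_width: 0.0003
```

Call:
{"api": "move_arm", "payload": {"grip": [1,1,1,1,1,1,1,1], "xyz": [[1,7,0],[2,14,0],[3,20,0],[3.5,25,0],[4,30,0],[5,36,0],[6,42,0],[7,48,0]], "angular": [[0,0,0],[0,0,0],[0,0,0],[0,0,0],[0,0,0],[0,0,0],[0,0,0],[0,0,0]]}}

```text
time: 3.45
ee_pos: [0.5788, -0.0679, 0.0677]
ee_rot: [0.756, 0.655, -0.005, 0.004]
force: [-3.7, -16.0, 3.7]
gripper_width: -0.0
```

Call:
{"api": "move_arm", "payload": {"grip": [1,1,1,1,1], "xyz": [[0.5,4,0],[1,8,0],[1.5,11,0],[2,14,0],[2,14,0]], "angular": [[0,0,0],[0,0,0],[0,0,0],[0,0,0],[0,0,0]]}}

```text
time: 4.08
ee_pos: [0.5805, -0.055, 0.0677]
ee_rot: [0.756, 0.654, -0.005, 0.004]
force: [-3.7, -17.9, 3.9]
gripper_width: -0.0004
```

Call:
{"api": "move_arm", "payload": {"grip": [1,1,1,1], "xyz": [[0.3,2,0],[0.6,4,0],[0.8,6,0],[0.8,6,0]], "angular": [[0,0,0],[0,0,0],[0,0,0],[0,0,0]]}}

```text
time: 4.58
ee_pos: [0.5813, -0.0493, 0.0677]
ee_rot: [0.756, 0.654, -0.005, 0.004]
force: [-3.9, -18.6, 4.2]
gripper_width: -0.0003
```

```bash
python3 - <<'E'
from h import *
t=snap('top','top3.png')
a=cv2.imread('pics/top3.png')[180:305,230:390]; cv2.imwrite('pics/top3z.png',cv2.resize(a,None,fx=4.8,fy=4.8,interpolation=cv2.INTER_CUBIC)[:600])
E
```

```text
(no output)
```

View pics/top3z.png

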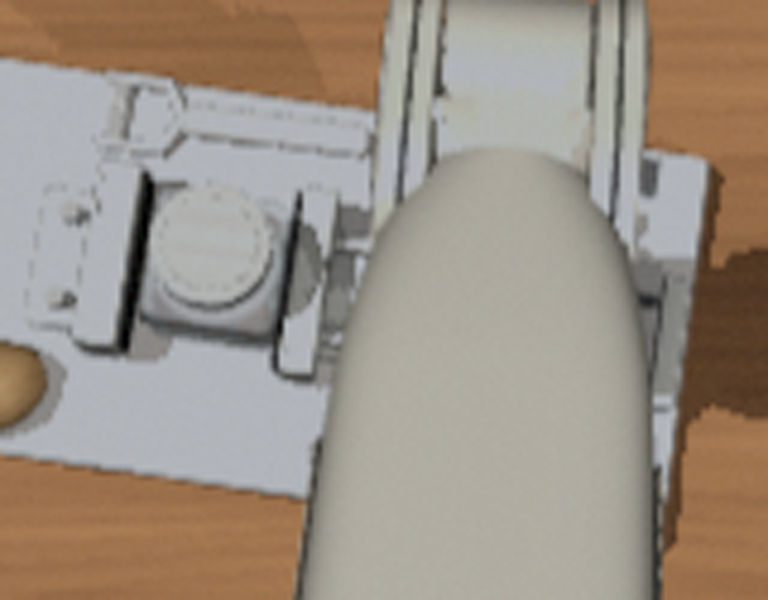

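Call:
{"api": "move_arm", "payload": {"grip": [1,1], "xyz": [[0.3,2,0],[0.3,2,0]], "angular": [[0,0,0],[0,0,0]]}}

```text
time: 4.88
ee_pos: [0.5816, -0.0474, 0.0677]
ee_rot: [0.756, 0.654, -0.005, 0.005]
force: [-4.8, -19.3, 3.9]
gripper_width: -0.0
```

Call:
{"api": "move_arm", "payload": {"grip": [1,1], "xyz": [[0.2,1.5,0],[0.2,1.5,0]], "angular": [[0,0,0],[0,0,0]]}}

```text
time: 5.12
ee_pos: [0.5818, -0.0459, 0.0678]
ee_rot: [0.756, 0.654, -0.005, 0.005]
force: [-4.3, -19.5, 4.2]
gripper_width: -0.0
```

Call:
{"api": "move_arm", "payload": {"grip": [1,1], "xyz": [[0.1,1,0],[0.1,1,0]], "angular": [[0,0,0],[0,0,0]]}}

```text
time: 5.38
ee_pos: [0.5819, -0.045, 0.0678]
ee_rot: [0.756, 0.654, -0.006, 0.005]
force: [-4.4, -18.2, 3.7]
gripper_width: -0.0004
```

```bash
python3 - <<'E'
from h import *
t=snap('top','top4.png'); s=snap('side','side4.png')
a=cv2.imread('pics/top4.png')[200:280,240:320]; a=cv2.resize(a,None,fx=7,fy=7,interpolation=cv2.INTER_CUBIC)
cv2.imwrite('pics/top4z.png',a)
E
```

```text
(no output)
```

View pics/top4z.png

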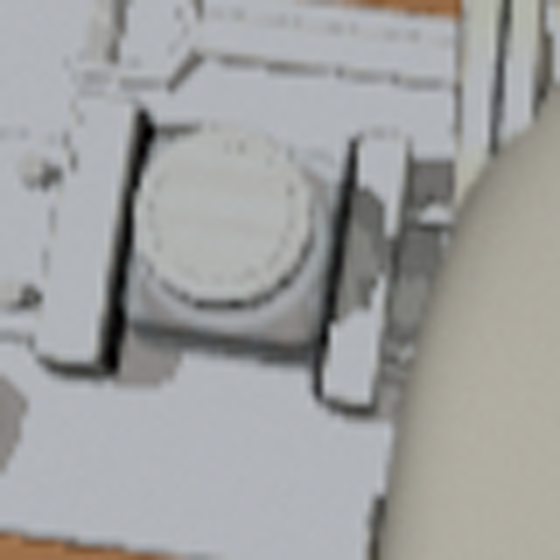

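Call:
{"api": "move_arm", "payload": {"grip": [1,1], "xyz": [[0.1,1,0],[0.1,1,0]], "angular": [[0,0,0],[0,0,0]]}}

```text
time: 5.72
ee_pos: [0.582, -0.044, 0.0678]
ee_rot: [0.756, 0.654, -0.005, 0.005]
force: [-3.6, -18.3, 4.3]
gripper_width: 0.0005
```

Call:
{"api": "move_arm", "payload": {"grip": [1,1], "xyz": [[0.1,1,0],[0.1,1,0]], "angular": [[0,0,0],[0,0,0]]}}

```text
time: 5.98
ee_pos: [0.5822, -0.043, 0.0678]
ee_rot: [0.756, 0.654, -0.005, 0.005]
force: [-4.6, -19.6, 3.7]
gripper_width: -0.0003
```

Call:
{"api": "move_arm", "payload": {"grip": [1,1], "xyz": [[0.1,1,0],[0.1,1,0]], "angular": [[0,0,0],[0,0,0]]}}

```text
time: 6.22
ee_pos: [0.5823, -0.042, 0.0677]
ee_rot: [0.756, 0.654, -0.005, 0.005]
force: [-4.1, -19.1, 3.5]
gripper_width: -0.0
```

Call:
{"api": "move_arm", "payload": {"grip": [1,1], "xyz": [[0.1,1,0],[0.1,1,0]], "angular": [[0,0,0],[0,0,0]]}}

```text
time: 6.48
ee_pos: [0.5823, -0.0419, 0.0678]
ee_rot: [0.757, 0.654, -0.006, 0.005]
force: [-4.4, -21.6, 4.9]
gripper_width: 0.0002
```

Call:
{"api": "move_arm", "payload": {"grip": [1,1,1], "xyz": [[0,0.5,0],[0,0.5,0],[0,0.5,0]], "angular": [[0,0,0],[0,0,0],[0,0,0]]}}

```text
time: 6.85
ee_pos: [0.5823, -0.0419, 0.0678]
ee_rot: [0.757, 0.654, -0.006, 0.006]
force: [-3.5, -22.0, 3.2]
gripper_width: -0.0002
```

```bash
python3 - <<'E'
from h import *
t=snap('top','top5.png'); s=snap('side','side5.png')
a=cv2.imread('pics/top5.png')[200:280,240:320]; a=cv2.resize(a,None,fx=7,fy=7,interpolation=cv2.INTER_CUBIC)
b=cv2.imread('pics/side5.png')[210:300,260:350]; b=cv2.resize(b,(560,560),interpolation=cv2.INTER_CUBIC)
cv2.imwrite('pics/z5.png',cv2.resize(np.hstack([a,b]),(800,400)))
E
```

```text
(no output)
```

View pics/z5.png

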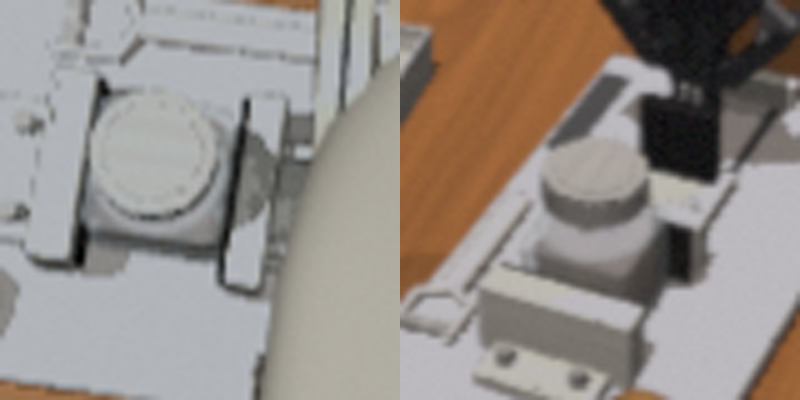

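The jar is square between the jaws. The jaw stalled with the push rising to about 22 N. Next I back off and raise the arm.

Call:
{"api": "move_arm", "payload": {"grip": [1,1,1,1,1,1,1], "xyz": [[-1,-7,0],[-2,-16,0],[-3,-22,20],[-3,-22,60],[-3,-22,110],[-3,-22,150],[-3,-22,150]], "angular": [[0,0,0],[0,0,0],[0,0,0],[0,0,0],[0,0,0],[0,0,0],[0,0,0]]}}

```text
time: 7.82
ee_pos: [0.5831, -0.0548, 0.2217]
ee_rot: [0.754, 0.657, 0.003, 0.003]
force: [0.4, -0.5, -1.5]
gripper_width: 0.0
```

```bash
python3 - <<'E'
from h import *
t=snap('top','top6.png'); s=snap('side','side6.png')
for n,im,(x0,y0,x1,y1) in (('top',t,(252,212,292,252)),('side',s,(285,230,325,265))):
    a=cv2.cvtColor(im['image'],cv2.COLOR_RGB2BGR)[y0:y1,x0:x1]; a=cv2.resize(a,None,fx=10,fy=10,interpolation=cv2.INTER_CUBIC); cv2.imwrite(f'pics/{n}6z.png',a)
E
```

```text
(no output)
```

View pics/top6z.png

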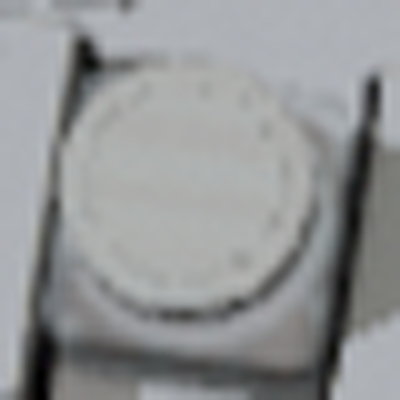

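View pics/side6z.png

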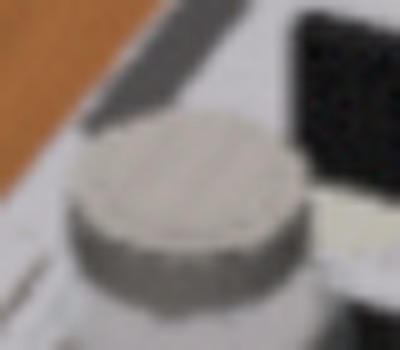

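```bash
python3 - <<'E'
from h import *
t=load('top6.png'); s=load('side6.png')
print(tri(t,(270.35,230.25),s,(303.7,247.3)))
print(onz(t,270.35,230.25,.121),onz(s,303.7,247.3,.121))
# ellipse fit, side: Otsu between lid top and background
im=t['image'];lab=cv2.cvtColor(im,cv2.COLOR_RGB2LAB)[212:252,252:292].astype(float)
ref=np.median(lab[13:25,13:25].reshape(-1,3),0); m=(np.abs(lab-ref)*[1,2,2]).sum(2)<12
m=cv2.resize(m.astype(np.float32),None,fx=4,fy=4)>.5
m=cv2.morphologyEx(m.astype(np.uint8),cv2.MORPH_CLOSE,np.ones((7,7)));m=cv2.morphologyEx(m,cv2.MORPH_OPEN,np.ones((9,9)))
cs,_=cv2.findContours(m,0,1);c=max(cs,key=cv2.contourArea)
(x,y),r=cv2.minEnclosingCircle(c);print('circ',252+(x+.5)/4-.5,212+(y+.5)/4-.5,r/4);e=cv2.fitEllipse(c);print(252+(e[0][0]+.5)/4-.5,212+(e[0][1]+.5)/4-.5,e[1][0]/4,e[1][1]/4)
# jaw faces check
R=np.array([[.990,.138],[-.138,.990]]);C=np.array([.5956,.0358])
P=onz(t,270.35,230.25,.121)[0,:2];print('lid in board',(P-C)@R)
o=robot.get_obs();print(o['ee_pos'],o['joints'],o['ee_rot'])
E
```

```text
(array([0.60465473, 0.08964998, 0.12127437]), np.float64(0.0008401258540683039))
[[0.60428576 0.0896068  0.121     ]] [[0.60520346 0.08924399 0.121     ]]
circ 271.5 230.625 27.495763778686523
268.21003341674805 226.40302085876465 30.71564483642578 44.78181076049805
lid in board [0.00117357 0.05446737]
[ 0.58067339 -0.05474498  0.21731772] [-9.41543233e-02  4.16021589e-01  1.95766432e-01  1.35003396e+00
  3.03435101e-04  1.61496357e+00] [7.54281357e-01 6.56551253e-01 2.84715969e-04 7.91849939e-05]
```

The lid centre is at (0.6045, 0.0895) with its top at z = 0.121. The two views agree within 1 mm, and the height matches the expected value. I move over it with the gripper open and descend.

Call:
{"api": "move_arm", "payload": {"grip": [-1,-1,-1,-1,-1,-1,-1], "xyz": [[6,36,0],[12,74,0],[18,112,0],[24,144,0],[24,144,-30],[24,144,-60],[24,144,-60]], "angular": [[0,0,0],[0,0,0],[0,0,0],[0,0,0],[0,0,0],[0,0,0],[0,0,0]]}}

```text
time: 8.8
ee_pos: [0.6012, 0.0887, 0.1525]
ee_rot: [0.754, 0.657, -0.004, -0.003]
force: [-0.2, 0.2, 0.2]
gripper_width: 0.085
```

```bash
python3 - <<'E'
from h import *
s=snap('side','side7.png'); o=robot.get_obs(); print(o['ee_pos'],o['gripper_width'],o['force'],o['torque'])
p=o['ee_pos']; print((proj(s,[p,p-[0,0,.008],[.6046,.0895,.121]])-[260,180])*6)
a=cv2.imread('pics/side7.png')[180:280,260:360]; cv2.imwrite('pics/side7z.png',cv2.resize(a,None,fx=6,fy=6,interpolation=cv2.INTER_CUBIC))
E
```

```text
[0.60275834 0.08878849 0.15481254] 0.0853593099521349 [-0.88390182  0.20019411  0.30238463] [-0.02133616 -0.02533547  0.0588959 ]
[[268.07698692 335.81954612]
 [268.14001498 352.18358003]
 [263.45050036 404.4189657 ]]
```

View pics/side7z.png

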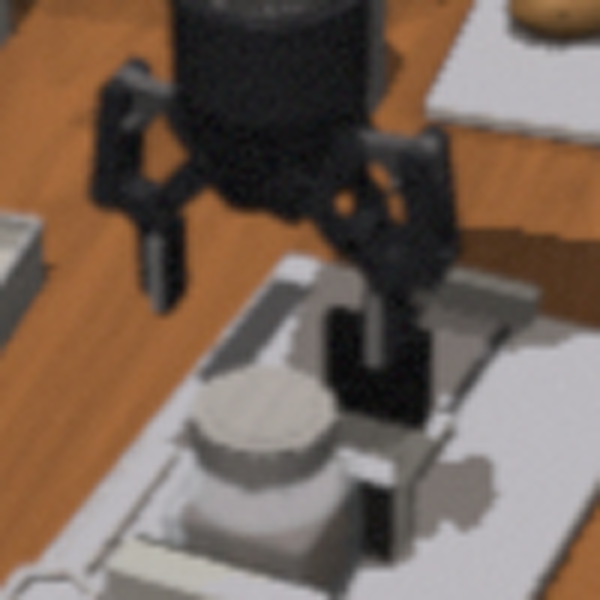

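Call:
{"api": "move_arm", "payload": {"grip": [-1,-1,-1,-1], "xyz": [[0,0,-25],[0,0,-50],[0,0,-58],[0,0,-58]], "angular": [[0,0,0],[0,0,0],[0,0,0],[0,0,0]]}}

```text
time: 9.35
ee_pos: [0.6048, 0.0888, 0.0997]
ee_rot: [0.755, 0.656, 0.0, 0.0]
force: [0.1, 0.2, 0.3]
gripper_width: 0.0855
```

```bash
python3 - <<'E'
from h import *
s=snap('side','side8.png'); o=robot.get_obs(); print(o['ee_pos'],o['gripper_width'],o['force'],o['torque'])
a=cv2.imread('pics/side8.png')[180:280,260:360]; cv2.imwrite('pics/side8z.png',cv2.resize(a,None,fx=6,fy=6,interpolation=cv2.INTER_CUBIC))
E
```

```text
[0.60529567 0.08885961 0.1004008 ] 0.08534530097533004 [ 0.12362312 -0.34886929 -0.27439858] [ 0.00998105 -0.01608717  0.00376958]
```

View pics/side8z.png

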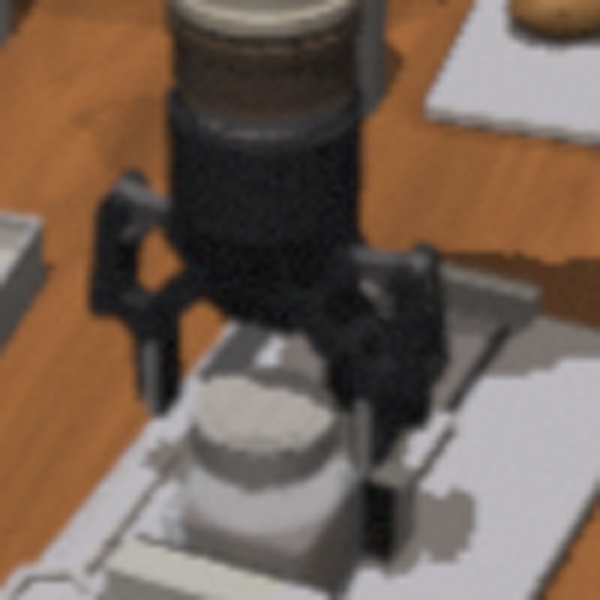

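Call:
{"api": "move_arm", "payload": {"grip": [0,0.3,1,1,1,1], "xyz": [[0,0.5,0],[0,0.5,0],[0,0.5,0],[0,0.5,0],[0,0.5,0],[0,0.5,0]], "angular": [[0,0,0],[0,0,0],[0,0,0],[0,0,0],[0,0,0],[0,0,0]], "newtons": 70}}

```text
time: 10.15
ee_pos: [0.6056, 0.0895, 0.101]
ee_rot: [0.754, 0.656, 0.001, 0.001]
force: [-0.4, -0.0, 5.9]
gripper_width: 0.0564
```

```bash
python3 - <<'E'
from h import *
s=snap('side','side9.png'); o=robot.get_obs(); print(o['ee_pos'],o['gripper_width'],o['force'],o['torque'],o['joints'])
a=cv2.imread('pics/side9.png')[180:280,260:360]; cv2.imwrite('pics/side9z.png',cv2.resize(a,None,fx=6,fy=6,interpolation=cv2.INTER_CUBIC))
E
```

```text
[0.60561299 0.08953452 0.10096173] 0.056372781033821234 [-0.10665767 -0.17341992  6.70052358] [0.01931283 0.15891155 0.03427695] [1.46717260e-01 5.45219978e-01 9.07871087e-02 1.11339432e+00
 1.25704470e-04 1.85652298e+00]
```

View pics/side9z.png

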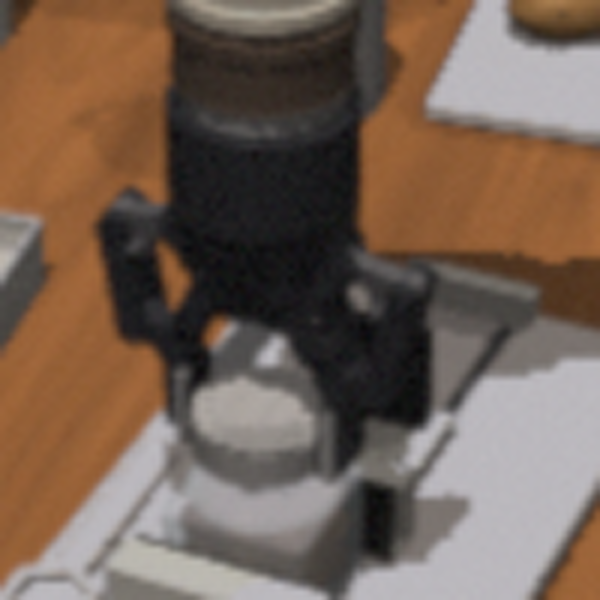

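The grip is firm at 56 mm with negligible lateral force. I start the anticlockwise turn with the first half.

Call:
{"api": "move_arm", "payload": {"grip": [1,1,1,1,1,1,1], "xyz": [[0,0,0],[0,0,0],[0,0,0],[0,0,0],[0,0,0],[0,0,0],[0,0,0]], "angular": [[0,0,0.12],[0,0,0.24],[0,0,0.36],[0,0,0.48],[0,0,0.6],[0,0,0.72],[0,0,0.72]]}}

```text
time: 11.08
ee_pos: [0.6062, 0.0898, 0.101]
ee_rot: [0.476, 0.88, 0.001, 0.002]
force: [0.6, 0.6, 6.2]
gripper_width: 0.0561
```

```bash
python3 - <<'E'
from h import *
t=snap('top','top10.png');s=snap('side','side10.png'); o=robot.get_obs(); print(o['ee_pos'],o['ee_rot'],o['gripper_width'],o['force'],o['torque'],o['joints'])
a=cv2.imread('pics/side10.png')[190:290,260:360]; a=cv2.resize(a,(400,400),interpolation=cv2.INTER_CUBIC)
b=cv2.imread('pics/top10.png')[200:280,230:310]; b=cv2.resize(b,(400,400),interpolation=cv2.INTER_CUBIC); cv2.imwrite('pics/z10.png',np.hstack([b,a]))
E
```

```text
[0.6061888 0.0897611 0.1009752] [0.47594433 0.87947293 0.00141701 0.00153295] 0.05640195498857321 [0.94527553 1.04024606 5.81367266] [ 0.1827172  -0.11816458 -0.36630423] [1.46798711e-01 5.45455722e-01 9.12258295e-02 1.11241359e+00
 4.30438454e-04 1.13887688e+00]
```

View pics/z10.png

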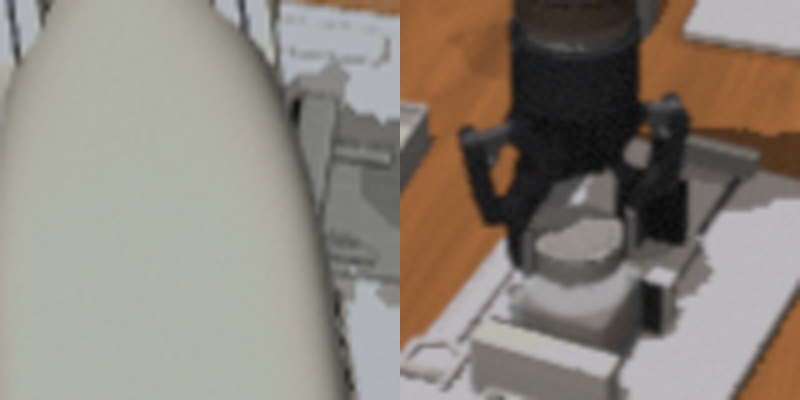

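Call:
{"api": "move_arm", "payload": {"grip": [1,1,1,1,1,1,1], "xyz": [[0,0,0],[0,0,0],[0,0,0],[0,0,0],[0,0,0],[0,0,0],[0,0,0]], "angular": [[0,0,0.12],[0,0,0.24],[0,0,0.36],[0,0,0.48],[0,0,0.6],[0,0,0.72],[0,0,0.72]]}}

```text
time: 12.05
ee_pos: [0.6067, 0.0905, 0.101]
ee_rot: [0.136, 0.991, 0.001, 0.002]
force: [3.0, 3.7, 5.5]
gripper_width: 0.0565
```

```bash
python3 - <<'E'
from h import *
s=snap('side','side11.png'); o=robot.get_obs(); print(o['ee_pos'],o['ee_rot'],o['gripper_width'],o['force'],o['torque'],o['joints'])
ims=[]
for n in ('side9','side10','side11'):
    a=cv2.imread(f'pics/{n}.png')[225:295,270:340]; ims.append(cv2.resize(a,(260,260),interpolation=cv2.INTER_CUBIC))
cv2.imwrite('pics/z11.png',np.hstack(ims))
E
```

```text
[0.60673538 0.09046431 0.10097701] [0.1359545  0.99071117 0.00142889 0.00238765] 0.056234066474984815 [3.28149084 3.59352432 5.45585607] [ 0.61827289 -0.53149229 -0.32803299] [0.14733205 0.54574324 0.09171833 1.11138705 0.00140684 0.42009059]
```

View pics/z11.png

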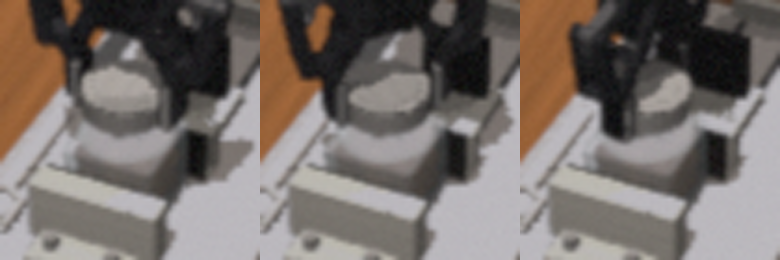

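The lid has turned 82.5° and the jar has not moved. I relax the small side load and lift in short steps.

Call:
{"api": "move_arm", "payload": {"grip": [1,1,1,1], "xyz": [[0.5,0.7,0],[1,1.2,1],[1,1.2,2],[1,1.2,3]], "angular": [[0,0,0],[0,0,0],[0,0,0],[0,0,0]]}}

```text
time: 12.6
ee_pos: [0.6062, 0.0905, 0.1015]
ee_rot: [0.135, 0.991, 0.0, 0.0]
force: [5.2, 1.9, -2.5]
gripper_width: 0.0564
```

Call:
{"api": "move_arm", "payload": {"grip": [1,1,1], "xyz": [[0,0,1],[0,0,2],[0,0,2]], "angular": [[0,0,0],[0,0,0],[0,0,0]]}}

```text
time: 12.98
ee_pos: [0.6052, 0.0901, 0.1039]
ee_rot: [0.135, 0.991, -0.0, -0.001]
force: [2.2, -0.3, 1.1]
gripper_width: 0.0564
```

Call:
{"api": "move_arm", "payload": {"grip": [1,1,1,1], "xyz": [[0,0,2],[0,0,4],[0,0,6],[0,0,6]], "angular": [[0,0,0],[0,0,0],[0,0,0],[0,0,0]]}}

```text
time: 13.48
ee_pos: [0.6054, 0.0905, 0.1105]
ee_rot: [0.134, 0.991, -0.0, -0.0]
force: [1.0, 0.2, 0.6]
gripper_width: 0.0562
```

Call:
{"api": "move_arm", "payload": {"grip": [1,1,1,1,1,1,1,1,1], "xyz": [[0,0,4],[0,0,8],[0,0,13],[0,0,18],[0,0,24],[0,0,29],[0,0,31],[0,0,31],[0,0,31]], "angular": [[0,0,0],[0,0,0],[0,0,0],[0,0,0],[0,0,0],[0,0,0],[0,0,0],[0,0,0],[0,0,0]]}}

```text
time: 14.6
ee_pos: [0.6054, 0.0905, 0.1411]
ee_rot: [0.134, 0.991, -0.0, -0.0]
force: [-0.0, 0.3, -0.9]
gripper_width: 0.0564
```

```bash
python3 - <<'E'
from h import *
t=snap('top','top12.png');s=snap('side','side12.png'); o=robot.get_obs(); print(o['ee_pos'],o['ee_rot'],o['gripper_width'],o['force'],o['torque'],o['time'])
a=cv2.imread('pics/side12.png')[200:300,260:360]; a=cv2.resize(a,(400,400),interpolation=cv2.INTER_CUBIC)
b=cv2.imread('pics/top12.png')[180:300,210:330]; b=cv2.resize(b,(400,400),interpolation=cv2.INTER_CUBIC); cv2.imwrite('pics/z12.png',np.hstack([b,a]))
print((proj(s,[[.6046,.0895,.118],[.6046,.0895,.161],[.6046,.0895,.142]])-[260,200])*4+[400,0])
E
```

```text
[0.60544212 0.09048451 0.141013  ] [ 1.34519448e-01  9.90910914e-01 -8.48854134e-05 -2.65818356e-04] 0.056498185919779745 [-0.19206063 -0.26612405 -1.12765701] [ 0.02835499 -0.03534457 -0.03536952] 14.7
[[575.65337527 193.58964064]
 [575.36571715 135.54241382]
 [575.49420606 161.4705016 ]]
```

View pics/z12.png

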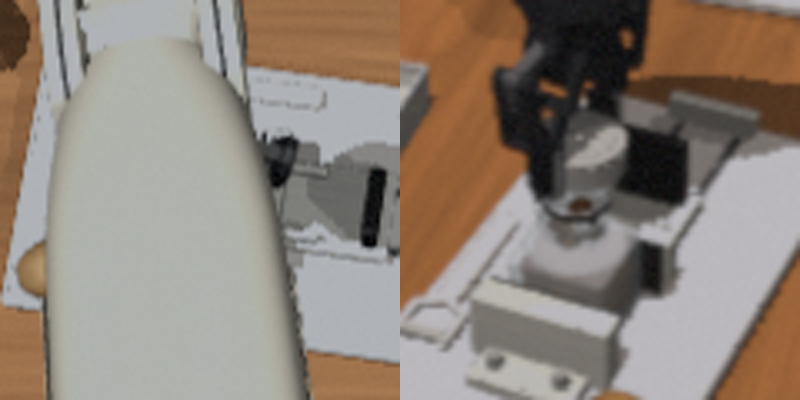

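The lid is off, with the open mouth visible at about (580,205) in the zoom. The jar is still between the jaws. Last check: has the fin (sliding jaw) moved since clamping?

```bash
python3 - <<'E'
from h import *
for f,(x0,y0,x1,y1) in (('side6.png',(312,228,340,262)),('side12.png',(312,228,340,262)),('top12.png',(314,225,340,262))):
    im=load(f)['image'].astype(int); m=im[y0:y1,x0:x1].max(2)
    ys,xs=np.nonzero(m<55); print(f,len(xs),'rightmost col/rows',xs.max()+x0,ys.min()+y0,ys.max()+y0, xs.mean()+x0,ys.mean()+y0)
a=load('side6.png')['image'];b=load('side12.png')['image']
sl=np.s_[258:300,290:340]; d=np.abs(a[sl].astype(int)-b[sl]).max(2); print('changed px jar/jaw area', (d>40).sum(), d.size)
st=load('side1.png')['image']; 
z=[cv2.resize(cv2.cvtColor(i[235:300,275:345],cv2.COLOR_RGB2BGR),(390,360),interpolation=cv2.INTER_CUBIC) for i in (a,b)]; cv2.imwrite('pics/cmp.png',np.hstack(z))
E
```

```text
side6.png 252 rightmost col/rows 330 232 261 322.6111111111111 240.9404761904762
side12.png 282 rightmost col/rows 331 228 261 323.11347517730496 241.04255319148936
top12.png 129 rightmost col/rows 339 231 255 322.61240310077517 241.5891472868217
changed px jar/jaw area 11 2100
```

View pics/cmp.png

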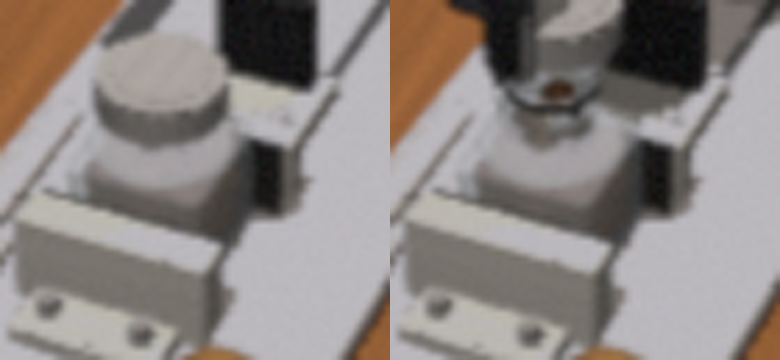

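The jar and jaw look the same before and after the twist. The lid hangs clear with no contact load, so I hand in.

```bash
python3 - <<'E'
from cell import robot
print(robot.hand_in())
E
```

```text
the job is handed in; nothing more can be done
None
```

The jar is open and I handed the job in at about 14.7 s; no verdict was reported.

**What I did:** I pushed the fin with closed fingers until the jaw stalled on the jar, with the push rising to about 22 N. Then I backed off and gripped the lid at 70 N, turned it 82.5° anticlockwise and lifted it about 40 mm.

**Last checks:**
- **Lid:** it is still held at 56 mm opening, level, over the jar and roughly 24 mm above the rim. The contact force is about zero. The mouth is visible and open below it.
- **Jar and jaw:** the before-and-after side pictures show almost no change around the jar, fixed jaw and sliding jaw (11 of 2100 pixels).
- **Bystanders:** the arm touched nothing else that I could see, but I did not measure each bystander's position again.

**What disagreed:**
- The jaw stalled 3–4 mm later than my first board estimate predicted. The lid measurement showed the same board error of about 2.5 mm. I worked from the stall and the remeasured lid position.
- An automatic ellipse fit on the lid failed. I used the lid centre read from the zoomed pictures instead; the two views agreed within 1 mm.
- I did not directly confirm that the lid turned with the fingers without slipping. It came off without resistance.

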